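# Close the spring-flap parcel box on the genkan bench

## Robot

A 7-joint arm with a two-finger parallel gripper is mounted at the origin on the work surface. World frame = base frame: x ahead of the robot, y to its left, z up, the work surface at z = 0. Lengths are in m, angles in rad, forces in N, time in s.
With the tool pointing down it reaches from about 0.4 to 0.875 m from the base axis. Payload 19.3 kg.
Tool frame: the origin (TCP) lies on the centre line of the jaws, within the pads' length; the fingertips stand 14 mm ahead of it and the grasp point (between the pads) lies 5 mm behind it; z points along the fingers, y is the line along which they close (so a half turn about z gives the same grasp; the last joint's range is limited). The gripper opens to 85 mm and grips with 20 to 120 N. Pads are 22 mm wide; open, the fingers measure 114 mm over their backs; the gripper's body (76 mm by 85 mm) begins 54 mm behind the grasp point. The pads swing forward as they close: fully open they stand 13 mm farther back than shut.
Start: joints at [1.232, 0.521, -0.036, 1.599, 0.021, 1.021, -0.113], TCP at [0.166, -0.603, 0.245] pointing down, gripper open.
Joint ranges: [-2.91, 2.91], [-0.3, 2.13], [-1.5, 1.42], [0.17, 2.43], [-1.26, 4.41], [0.16, 1.93], [-2.52, 2.52]. Speed limits (rad/s): [1.89, 1.89, 2.39, 2.39, 3.01, 3.01, 3.01].

## Interface

Orientations are given as [roll, pitch, yaw] about the fixed x, y, z axes, in that order (R = Rz(yaw) Ry(pitch) Rx(roll)).
In Python, from workcell import bot, grab_frame, regions_of gives the robot as it stands. The module is installed in compiled form; this text tells all that it offers.
- The arm moves only by the tool play_rows, never from a script. Its argument "plan" is a list of rows, each a list of 3 entries, a list of its own where there are three numbers: the shift along the tool's x, y, z in units of 2.5 cm (1.0 is 2.5 cm), then the turn, a rotation vector about the tool's x, y, z in units of 0.15 rad (1.0 is 0.15 rad), then the closure, from -1 (fully open) to 1 (shut). In form: [[[tx, ty, tz], [rx, ry, rz], jaw], ...]. A call has 1 to 20 rows; each row shifts and turns the commanded pose from where the row before left it, along the tool's axes as they then stand; what a row does not reach is not made up. A row lasts 1/8 s, in which the tool goes at most 62.5 mm and 10.7 degrees, less where a joint would pass 70% of its speed; a pose out of reach is approached as far as the arm can. A call with a number of a shift or a turn outside -1 to 1 is refused whole. A call with a gripper value outside its range is refused whole. The fingers move at their own pace and stop on an object; "newtons" is the grip in N (left out, the last holds). Time passes only in rows, so rows that do not move let the fingers close. It gives the time, the measured TCP pose, the force, the opening and the grip force at its end, in the units of the state.
- bot.observe(): the state, without advancing time (a new reading comes with each control period).
- grab_frame(name): name is "scene" or "top" or "wrist"; returns a dict with "pixels" (400x640x3 uint8, red, green, blue), "depth" (400x640 float32, m along the optical axis (not along the pixel's ray), 0 where there is no reading), "camera_matrix" (3x3 intrinsics, pixels), "R" (3x3) and "t" (3): a world point X has camera coordinates R X + t. Camera axes: x right, y down, z forward; pixel columns grow to the right and rows downward; lengths in m; the calibration is good to about 2 mm. A picture is of the moment at which its call begins.
- bot.job_done(): hands the job in; it is judged then, once.
Trained networks look in the newest picture that a camera, given by its name, has taken for a name from the list of things; names that differ only in an ending like _2 or _b are one class to them, and where a whole thing is asked for, a point or a joint stands for the part that bears it (a point fixed in the world has none). Each returns a list of dicts, best first, with "p" (0 to 1); they miss things now and then, are a little off and sometimes report something else, mostly with a low value. They report only what shows in the picture. A call takes as long as a camera call. They do not tell look-alikes from the thing itself.
- regions_of(thing, camera): "mask" (400x640 bool, what is visible of it) and "box" ([left, top, right, bottom] in pixels, round what is visible of it).
The state is a dict: "clock": time; "qpos": joint angles; "qd": joint speeds; "joint_efforts": joint torques, N m; "position": TCP position; "tool_rot": TCP orientation; "force": force on the tool from outside, world axes, zero at the start; "moment": the same for the moment, N m; "grip_width": finger opening in m; "finger_force": force on a finger pad.
Only numpy, scipy, OpenCV 4.12 (cv2) and the standard library are available. Lean on these libraries where they do the work, as an engineer would, in place of code of your own. Each camera call takes 0.05 s, during which the arm holds its last target. There are 200 camera calls.

## Task

Close the white parcel box with the toy train car inside: lift the two short end flaps and fold them inward over the car first, then bring the big lid down over both of them and press its front edge until you feel the catch click and the lid stays shut by itself. Press firmly but do not crush the box, and leave everything else on the bench where it is.

Things in the scene. Friction and masses are not known exactly. Their poses are not given: they have to be found in the camera images.
- parcel_box: white plastic box fixed on a thin black anti-slip mat, 150 mm (its x) by 220 mm (its y), walls 4 mm; the two end walls (at y = +-110) are 105 mm high, the two long walls (x = +-75) 110 mm. Origin: centre of its underside; z up; its -x long side (front, with the catch in the middle, 96 to 108 mm up) faces roughly to the robot, the lid's hinge is on the +x long side
- flap_left (a joint): opening angle of the left end flap (hinge on the box's +y end): 0 = flat across the box mouth, 1.57 = standing upright, 3.14 = sticking straight out from the box end. Stiff springy crease: it stays where it is left between about 0.5 and 3.05, and springs back to about 0.5 when pressed flatter and let go
- flap_right (a joint): opening angle of the right end flap (hinge on the box's -y end): 0 = flat across the box mouth, 1.57 = standing upright, 3.14 = sticking straight out from the box end. Stiff springy crease: it stays where it is left between about 0.5 and 3.05, and springs back to about 0.5 when pressed flatter and let go
- flap_left_hinge (a point): middle of the left end flap's hinge line, at (0, +110, 107) mm in the box's frame; the hinge runs along the box's x. The flap is a white panel 134 mm wide at the hinge, tapering to 80 mm at the free edge, 62 mm from hinge to free edge, 3 mm thick with a 6 mm round bead along the free edge
- flap_left_edge (a point): middle of the left end flap's free edge, 62 mm from its hinge
- flap_right_hinge (a point): middle of the right end flap's hinge line, at (0, -110, 107) mm in the box's frame; the flap is the mirror image of the left one
- flap_right_edge (a point): middle of the right end flap's free edge, 62 mm from its hinge
- lid_flap (a joint): opening angle of the lid: 0 = level, 1.57 = upright, more = leaning away from the robot. The catch is set anywhere over a height of 12 mm each time, so the clicked lid reads 0 to 0.08: feel for it. A springy ledge stops the lid just below. The click takes 10 to 15 N near the front edge; over 35 N crushes the box. Not clicked, the lid springs up to 0.3 or more when let go
- lid_hinge (a point): middle of the lid's hinge line, at (75, 0, 113) mm in the box's frame; the hinge runs along the box's y. The lid is a white panel 214 mm wide, 157 mm from hinge to front edge, 4 mm thick, with a lip 60 mm wide and 28 mm deep under the middle of its front edge that goes down outside the front wall and snaps over the catch. Its flat top is 115 mm above the bench when level
- lid_edge (a point): middle of the lid's front (free) edge, on its outer face, 157 mm from the hinge
- train_car: wooden model train car 110 x 42 x 55 mm packed loose on the box's floor; origin at the centre of its underside
- glass_weight: round clear glass weight, 76 mm across, 40 mm high, bystander; origin under its centre
- shoe_horn: silicone shoe horn lying flat, 195 mm long, up to 44 mm wide, 12 mm high, bystander; origin near its middle, underside
- shoe_brush: wooden shoe brush, 50 x 150 x 33 mm, bystander; origin under its centre
- key_dish: white ceramic key dish, 90 mm across, 22 mm high, bystander; origin under its centre
- polish_tin: round steel polish tin, 68 mm across, 28 mm high, bystander; origin under its centre
- tape_roll: cardboard roll lying flat, 84 mm across, 24 mm high, bystander; origin under its centre
Things that resemble listed ones, but are neither listed nor needed, are in the scene too. Leave any blue or yellow look-alike of the train_car alone.

How it is judged:
By the outcome, as a careful person would: the job done as asked, in the order asked, and still so for the second after the job is handed in, with the robot touching nothing.
It also fails if it takes over 61 s, if anything falls off the work surface, if the arm or the gripper's body presses on something with over 40 N, if the wrist force passes 120 N, or if a joint passes its speed limit or range.

## Working session

There is one attempt and no reset: what is moved stays moved. The work goes in short steps, Python scripts to look and compute and a tool call to move; the robot and the scene stay as the last step left them, time stands still between calls to the robot, and variables do not carry over. Pictures are saved under pics/ and viewed, at most 10 in all, crops included, and the job is handed in when it is done.

Besides the shell and the picture viewer there is one more tool, called after ">>>" as a command line: name --argument value ..., lists and objects as JSON in quotes. play_rows: Moves the arm, as the interface text tells. Its arguments: {"type":"object","properties":{"plan":{"type":"array"},"newtons":{"type":"number"}},"required":["plan"]}

```bash
mkdir -p pics; cat > h.py <<'E'
import numpy as np, cv2
from workcell import bot, grab_frame, regions_of
def world(f,us,vs):
    K=f["camera_matrix"];d=f["depth"][vs,us]
    c=np.stack([(us-K[0,2])/K[0,0]*d,(vs-K[1,2])/K[1,1]*d,d],-1)
    return (c-f["t"])@f["R"]
def proj(f,X):
    c=np.asarray(X)@f["R"].T+f["t"];p=c@f["camera_matrix"].T
    return p[...,:2]/p[...,2:]
def save(f,n): cv2.imwrite("pics/"+n+".png",f["pixels"][...,::-1])
E
python3 - <<'E'
from h import *
s=bot.observe();print({k:np.round(v,3) for k,v in s.items()})
for c in("scene","top"):
    f=grab_frame(c);save(f,c+"0");np.savez(c+"0.npz",**f)
    print(c,np.round(f["R"],3).tolist(),np.round(f["t"],3),f["camera_matrix"].tolist())
    for t in("parcel_box","flap_left","flap_right","lid_flap","train_car","glass_weight","shoe_horn","shoe_brush","key_dish","polish_tin","tape_roll"):
        for r in regions_of(t,c)[:3]:
            v,u=np.nonzero(r["mask"]&(f["depth"]>0))
            if len(u): print(t,round(r["p"],2),r["box"],np.round(np.median(world(f,u,v),0),3))
E
```

```text
{'clock': np.float64(0.0), 'qpos': array([ 1.232,  0.522, -0.036,  1.6  ,  0.021,  1.021, -0.113]), 'qd': array([-0.003, -0.   ,  0.001, -0.001, -0.001, -0.   , -0.   ]), 'joint_efforts': array([-1.0000e-03, -9.2710e+01,  1.9790e+00, -3.6993e+01,  1.8000e-02,
        8.0000e-03,  0.0000e+00]), 'position': array([ 0.166, -0.602,  0.245]), 'tool_rot': array([-3.14 ,  0.   ,  0.269]), 'force': array([0.75 , 0.27 , 0.077]), 'moment': array([-0.007, -0.019, -0.005]), 'finger_force': np.float64(0.0), 'grip_width': np.float64(0.085)}
scene [[-0.659, 0.752, -0.001], [0.409, 0.358, -0.839], [-0.631, -0.554, -0.544]] [ 0.333 -0.12   1.669] [[438.304951321773, 0.0, 321.38666709960006], [0.0, 438.304951321773, 203.68712581060282], [0.0, 0.0, 1.0]]
parcel_box 0.87 [237.4, 150.3, 340.9, 255.0] [ 0.582 -0.081  0.074]
flap_left 0.81 [297.3, 205.4, 337.6, 220.6] [0.568 0.044 0.121]
flap_right 0.95 [261.5, 159.3, 293.5, 180.1] [ 0.476 -0.215  0.122]
lid_flap 0.92 [233.5, 146.8, 284.3, 220.5] [ 0.637 -0.106  0.204]
train_car 0.89 [346.4, 230.6, 380.8, 266.0] [0.525 0.176 0.052]
train_car 0.87 [195.0, 1
[... 1132 characters left out ...]
.0, 260.8, 395.5, 303.6] [ 0.316 -0.141  0.054]
train_car 0.68 [237.3, 189.3, 279.4, 221.5] [0.51  0.162 0.054]
glass_weight 0.63 [426.3, 287.8, 455.4, 318.6] [ 0.257 -0.303  0.031]
shoe_horn 0.7 [188.8, 253.3, 235.3, 319.7] [0.319 0.3   0.005]
shoe_horn 0.63 [429.6, 286.6, 453.6, 319.5] [ 0.258 -0.303  0.031]
shoe_brush 0.62 [281.9, 97.8, 338.3, 121.1] [0.768 0.039 0.031]
shoe_brush 0.23 [278.6, 119.3, 299.5, 147.5] [0.702 0.088 0.026]
key_dish 0.97 [347.8, 98.0, 382.5, 126.1] [ 0.776 -0.115  0.011]
key_dish 0.61 [289.1, 157.5, 321.1, 206.4] [0.558 0.042 0.117]
polish_tin 0.86 [277.8, 120.9, 301.3, 148.1] [0.7   0.088 0.026]
tape_roll 0.61 [437.9, 213.8, 469.5, 249.9] [ 0.45  -0.336  0.021]
```

```bash
python3 - <<'E'
import cv2
a=cv2.imread("pics/top0.png")[80:340,170:490];b=cv2.imread("pics/scene0.png")[130:310,180:400]
cv2.imwrite("pics/a.png",cv2.resize(a,None,fx=2.3,fy=2.3,interpolation=2))
cv2.imwrite("pics/b.png",cv2.resize(b,None,fx=3.3,fy=3.3,interpolation=2))
E
```

```text
(no output)
```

View pics/a.png

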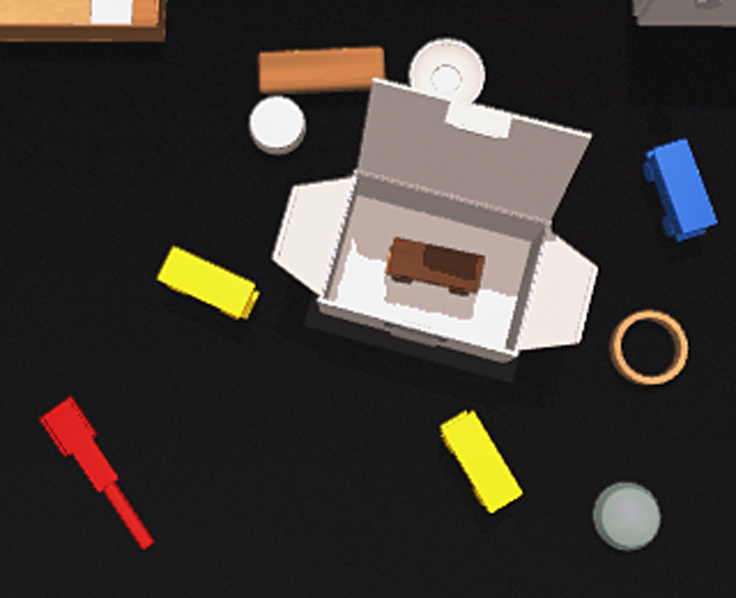

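View pics/b.png

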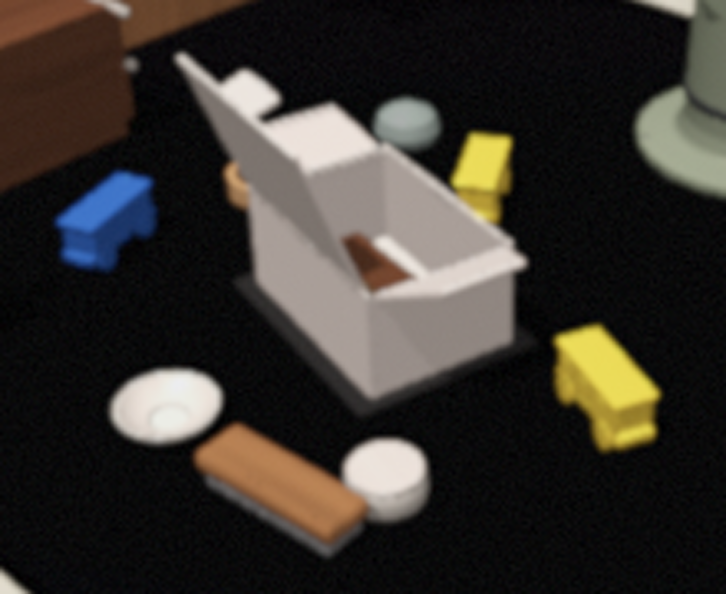

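The car to pack is the brown one inside the box, at about (435,262) in the top crop. The look-alikes are yellow at (208,283) and (480,460), and blue at (682,190); I'll leave them alone. Both end flaps stick out (left ≈(315,240), right ≈(560,290)), and the lid leans back with its lip at (480,120). Next I'll fit the box pose.

```bash
cat > fit.py <<'E'
from h import *
from scipy.optimize import least_squares
P=[]
for c in("top","scene"):
    f=dict(np.load(c+"0.npz"));v,u=np.nonzero(f["depth"]>0);w=world(f,u,v);px=f["pixels"][v,u].astype(int)
    k=(px.min(1)>60)&(px.max(1)-px.min(1)<45)&(abs(w[:,0]-.55)<.25)&(abs(w[:,1]+.09)<.25);P.append(w[k])
def loc(p,w):
    c,s=np.cos(p[2]),np.sin(p[2]);d=w[:,:2]-p[:2];return np.c_[c*d[:,0]+s*d[:,1],-s*d[:,0]+c*d[:,1],w[:,2]]
def res(p,w):
    l=loc(p,w);dx=np.minimum(abs(abs(l[:,0])-75),1) if 0 else None
    ax,ay=abs(l[:,0]),abs(l[:,1]); a=np.minimum(abs(ax-.075),abs(ax-.071));b=np.minimum(abs(ay-.11),abs(ay-.106))
    a=np.where(ay<.11,a,1);b=np.where(ax<.075,b,1);return np.minimum(np.minimum(a,b),.02)
for n,w in zip("top scene all".split(),P+[np.vstack(P)]):
    k=w[(w[:,2]>.02)&(w[:,2]<.1)]
    p=least_squares(res,[.555,-.09,-.265],args=(k,),loss="soft_l1",f_scale=.002,diff_step=1e-3).x
    print(n,len(k),p.round(4),np.median(res(p,k)).round(4))
    l=loc(p,w)
    for s in(1,-1):
        m=(s*l[:,1]>.116)&(abs(l[:,0])<.05)&(abs(l[:,2]-.13)<.04);q=l[m]
        print(" flap",s,m.sum(),"angle",np.degrees(np.arctan2(np.median(q[:,2]-.107),np.median(-s*q[:,1]*1+.11)) ).round(1),"max y",(s*q[:,1]).max().round(3),"edge z",np.median(q[s*q[:,1]>.155][:,2]).round(3))
    m=(l[:,0]>.085)&(l[:,2]>.14)&(abs(l[:,1])<.1);q=l[m];print(" lid angle",np.arctan2(np.median(q[:,2]-.113),-np.median(q[:,0]-.075)).round(3),"far x,z",np.percentile(q[:,0],99).round(3),np.percentile(q[:,2],99).round(3))
p=p;c,s=np.cos(p[2]),np.sin(p[2])
np.save("box.npy",p)
E
python3 fit.py
```

```text
top 1649 [ 0.5275 -0.0886 -0.2647] 0.0006
 flap 1 816 angle 155.5 max y 0.167 edge z 0.13
 flap -1 849 angle 151.1 max y 0.165 edge z 0.134
 lid angle 1.898 far x,z 0.13 0.27
scene 2940 [ 0.5332 -0.0896 -0.2694] 0.0011
 flap 1 202 angle 153.5 max y 0.17 edge z 0.132
 flap -1 281 angle 151.5 max y 0.168 edge z 0.134
 lid angle 1.868 far x,z 0.127 0.271
all 4589 [ 0.5289 -0.0887 -0.2628] 0.0012
 flap 1 1010 angle 155.2 max y 0.171 edge z 0.131
 flap -1 1137 angle 150.9 max y 0.168 edge z 0.134
 lid angle 1.891 far x,z 0.131 0.27
```

```bash
cat > plan.py <<'E'
from h import *
from scipy.spatial.transform import Rotation as Ro
B=np.load("box.npy");Rb=Ro.from_euler("z",B[2])
def pose(x,y,z,tilt,side,yaw=0):
    # TIP at box-frame point; side=+1: left end (tool z leans to box -y)
    R=Rb*Ro.from_euler("z",yaw)*Ro.from_euler("x",np.pi)*Ro.from_rotvec([-side*np.radians(tilt),0,0])
    return Rb.apply([x,y,z])+[B[0],B[1],0]-.014*R.as_matrix()[:,2],R
def rows(wps,jaw=1,umax=1.,cur=None):
    s=bot.observe()
    p,R=cur or (s["position"],Ro.from_euler("xyz",s["tool_rot"]))
    out=[]
    for tp,tR in wps:
        for i in range(40):
            d=R.inv().apply(tp-p)/.025;w=(R.inv()*tR).as_rotvec()/.15
            n=max(abs(d).max()/umax,abs(w).max()/umax)
            if n<.08: break
            n=max(1,np.ceil(n-.1)); a=np.round(d/n,1);b=np.round(w/n,1)
            if not a.any() and not b.any(): break
            a=np.clip(a,-1,1);b=np.clip(b,-1,1)
            out.append([a.tolist(),b.tolist(),jaw]);p=p+R.apply(a*.025);R=R*Ro.from_rotvec(b*.15)
    import json
    for i in range(0,len(out),20): print(len(out[i:i+20]),json.dumps(out[i:i+20]).replace(" ","").replace("-0.0","0").replace(".0",""))
    return p,R
def flapw(side,th,rho=.046,x=-.01,off=.0015):
    th=np.radians(th);tilt=np.degrees(min(np.radians(50),th))
    r=np.array([np.cos(th),np.sin(th)]);t=np.array([np.sin(th),-np.cos(th)])
    a=np.radians(tilt);d=np.array([np.sin(a),-np.cos(a)]);n=np.array([np.cos(a),np.sin(a)])
    k=np.clip((th-np.radians(50))/.35,0,1)
    q=np.array([-.110,.107])+rho*r-off*t-k*.0145*n
    return pose(x,-side*q[0],q[1],tilt,side)
E
python3 - <<'E'
from plan import *
c=rows([pose(-.01,-.30,.30,0,-1),pose(-.01,-.24,.20,50,-1)])
print(c[0])
for th in (170,150,90,50,20): print(th,flapw(-1,th)[0])
c=rows([pose(-.01,-.175,.086,50,-1)],cur=c)
E
```

```text
18 [[[1,-0.4,-0.2],[0,0,0.3],1],[[1,-0.5,-0.2],[0,0,0.3],1],[[1,-0.5,-0.2],[0,0,0.3],1],[[0.9,-0.6,-0.2],[0,0,0.3],1],[[0.9,-0.6,-0.2],[0,0,0.3],1],[[1,-0.8,-0.2],[0,0,0.3],1],[[1,-0.8,-0.3],[0,0,0.3],1],[[0.9,-0.8,-0.2],[0,0,0.3],1],[[0.9,-0.9,-0.3],[0,0,0.3],1],[[0.8,-0.9,-0.2],[0,0,0.3],1],[[0.8,-1,-0.3],[0,0,0.3],1],[[0.8,-1,-0.2],[0,0,0.2],1],[[0,-0.3,0.7],[1,0,0],1],[[0,-0.2,0.7],[1,0,0],1],[[0,-0.1,0.8],[1,0,0],1],[[0,0,0.8],[0.9,0,0],1],[[0,0.1,0.7],[1,0,0],1],[[0,0.2,0.8],[0.9,0,0],1]]
[ 0.45440591 -0.32847866  0.20820524]
170 [ 0.47363926 -0.25571735  0.11140199]
150 [ 0.47493177 -0.25091374  0.12659234]
90 [ 0.48508779 -0.21316904  0.15089138]
50 [ 0.4952834  -0.17527717  0.15220125]
20 [ 0.50053976 -0.15574197  0.13729816]
5 [[[0,0.4,1],[0,0,0],1],[[0,0.3,1],[0,0,0],1],[[0,0.4,1],[0,0,0],1],[[0,0.3,1],[0,0,0],1],[[0,0.4,0.9],[0,0,0],1]]
```

>>> play_rows --plan '[[[1,-0.4,-0.2],[0,0,0.3],1],[[1,-0.5,-0.2],[0,0,0.3],1],[[1,-0.5,-0.2],[0,0,0.3],1],[[0.9,-0.6,-0.2],[0,0,0.3],1],[[0.9,-0.6,-0.2],[0,0,0.3],1],[[1,-0.8,-0.2],[0,0,0.3],1],[[1,-0.8,-0.3],[0,0,0.3],1],[[0.9,-0.8,-0.2],[0,0,0.3],1],[[0.9,-0.9,-0.3],[0,0,0.3],1],[[0.8,-0.9,-0.2],[0,0,0.3],1],[[0.8,-1,-0.3],[0,0,0.3],1],[[0.8,-1,-0.2],[0,0,0.2],1],[[0,-0.3,0.7],[1,0,0],1],[[0,-0.2,0.7],[1,0,0],1],[[0,-0.1,0.8],[1,0,0],1],[[0,0,0.8],[0.9,0,0],1],[[0,0.1,0.7],[1,0,0],1],[[0,0.2,0.8],[0.9,0,0],1],[[0,0,0],[0,0,0],1],[[0,0,0],[0,0,0],1]]' --newtons 40

```text
clock: 3.7
position: [0.4549, -0.3287, 0.2092]
tool_rot: [-2.275, -0.001, -0.256]
force: [-0.5, 0.3, 0.4]
grip_width: -0.0001
finger_force: 0.0
```

```bash
python3 - <<'E'
from plan import *
print(bot.observe()["qpos"].round(2))
c=rows([pose(-.01,-.177,.090,50,-1)])
c=rows([flapw(-1,t) for t in range(160,39,-10)],cur=c,umax=.5)
c=rows([flapw(-1,t) for t in (30,20,)],cur=c,umax=.5)
E
```

```text
[ 1.    0.79 -0.21  1.52 -0.56  1.4  -0.75]
5 [[[0,0.3,1],[0,0,0],1],[[0,0.4,0.9],[0,0,0],1],[[0,0.3,1],[0,0,0],1],[[0,0.4,0.9],[0,0,0],1],[[0,0.3,1],[0,0,0],1]]
16 [[[0,-0.5,-0.1],[0,0,0],1],[[0,-0.5,0],[0,0,0],1],[[0,-0.3,-0.1],[0,0,0],1],[[0,-0.3,-0.1],[0,0,0],1],[[0,-0.3,0.1],[0,0,0],1],[[0,-0.3,0],[0,0,0],1],[[0,-0.3,0.2],[0,0,0],1],[[0,-0.3,0.1],[0,0,0],1],[[0,-0.2,0.3],[0,0,0],1],[[0,-0.2,0.2],[0,0,0],1],[[0,-0.2,0.3],[0,0,0],1],[[0,-0.3,0.3],[0,0,0],1],[[0,-0.4,0.3],[0,0,0],1],[[0,0,0.1],[-0.4,0,0],1],[[0,0,0.1],[-0.4,0,0],1],[[0,-0.1,0.1],[-0.3,0,0],1]]
6 [[[0,0,0.1],[-0.4,0,0],1],[[0,0,0.1],[-0.4,0,0],1],[[0,-0.1,0.2],[-0.4,0,0],1],[[0,0,0.1],[-0.4,0,0],1],[[0,0,0.1],[-0.4,0,0],1],[[0,-0.1,0.1],[-0.4,0,0],1]]
```

>>> play_rows --plan '[[[0,0.3,1],[0,0,0],1],[[0,0.4,0.9],[0,0,0],1],[[0,0.3,1],[0,0,0],1],[[0,0.4,0.9],[0,0,0],1],[[0,0.3,1],[0,0,0],1],[[0,0,0],[0,0,0],1],[[0,-0.5,-0.1],[0,0,0],1],[[0,-0.5,0],[0,0,0],1],[[0,-0.3,-0.1],[0,0,0],1],[[0,-0.3,-0.1],[0,0,0],1],[[0,-0.3,0.1],[0,0,0],1],[[0,-0.3,0],[0,0,0],1]]'

```text
clock: 5.2
position: [0.4787, -0.2352, 0.1438]
tool_rot: [-2.271, 0.0, -0.256]
force: [0.2, -0.2, -0.8]
grip_width: 0.0002
finger_force: 0.4
```

>>> play_rows --plan '[[[0,-0.3,0.2],[0,0,0],1],[[0,-0.3,0.1],[0,0,0],1],[[0,-0.2,0.3],[0,0,0],1],[[0,-0.2,0.2],[0,0,0],1],[[0,-0.2,0.3],[0,0,0],1],[[0,-0.3,0.3],[0,0,0],1]]'

```text
clock: 5.95
position: [0.4917, -0.1858, 0.1495]
tool_rot: [-2.272, 0.0, -0.256]
force: [0.2, -1.7, -0.9]
grip_width: 0.0001
finger_force: 0.8
```

>>> play_rows --plan '[[[0,-0.4,0.3],[0,0,0],1],[[0,0,0.1],[-0.4,0,0],1],[[0,0,0.1],[-0.4,0,0],1],[[0,-0.1,0.1],[-0.3,0,0],1],[[0,0,0.1],[-0.4,0,0],1],[[0,0,0.1],[-0.4,0,0],1],[[0,-0.1,0.2],[-0.4,0,0],1],[[0,0,0],[0,0,0],1]]'

```text
clock: 6.95
position: [0.499, -0.1583, 0.143]
tool_rot: [-2.616, -0.001, -0.254]
force: [-0.4, 0.1, -0.4]
grip_width: -0.0002
finger_force: 0.0
```

```bash
python3 - <<'E'
from h import *
f=grab_frame("scene")
cv2.imwrite("pics/c.png",cv2.resize(f["pixels"][100:280,180:400,::-1],None,fx=3,fy=3))
E
```

```text
(no output)
```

View pics/c.png

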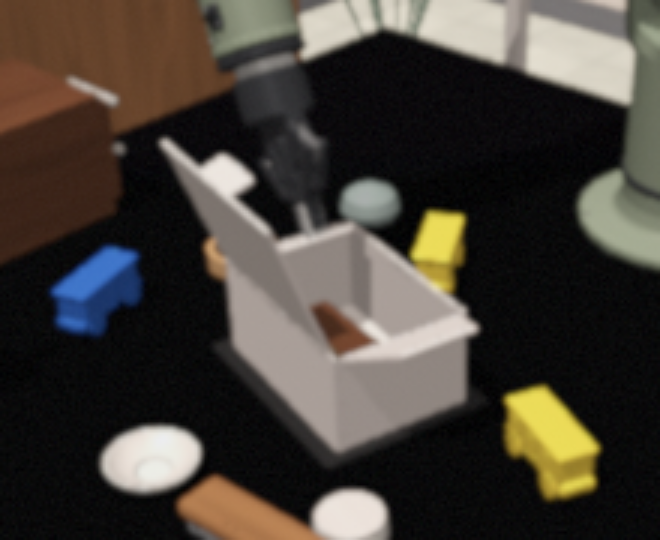

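The right flap no longer sticks out; its top edge shows at about (315,235), in front of the fingers. I'll press it flatter.

```bash
python3 - <<'E'
from plan import *
c=rows([flapw(-1,t) for t in (25,18,12)],umax=.5)
c=rows([pose(-.01,-.09,.26,10,-1)],cur=c)
f=grab_frame("scene");v,u=np.nonzero(f["depth"]>0);w=world(f,u,v);w[:,:2]-=B[:2];l=Rb.inv().apply(w)
k=(abs(l[:,0])<.03)&(l[:,1]<-.04)&(l[:,1]>-.2)&(l[:,2]>.11)&(l[:,2]<.19)
for r in l[k][::max(1,k.sum()//25)]: print((r*1000).round())
E
```

```text
6 [[[0,0,0],[-0.3,0,0],1],[[0,0,0.1],[-0.3,0,0],1],[[0,0,0.1],[-0.4,0,0],1],[[0,-0.1,0.1],[-0.4,0,0.1],1],[[0,0,0.1],[-0.4,0,0],1],[[0,0,0.1],[-0.3,0,0],1]]
6 [[[0,0,-1],[0,0,0],1],[[0,-0.1,-0.9],[0,0,0],1],[[0,0,-1],[-0.1,0,0],1],[[0,0,-0.9],[0,0,0],1],[[0,-0.1,-1],[-0.1,0,0],1],[[0,0,-0.9],[0,0,0],1]]
[  -1. -159.  187.]
[   3. -159.  177.]
[   1. -144.  176.]
[   3. -132.  175.]
[   5. -116.  179.]
[   2. -108.  178.]
[   2. -109.  173.]
[-17. -65. 187.]
[  2. -75. 185.]
[  3. -94. 174.]
[   4. -112.  162.]
[-13. -78. 172.]
[ -4. -75. 173.]
[ -7. -75. 168.]
[-13. -80. 161.]
[-14. -68. 163.]
[  3. -84. 154.]
[  2. -73. 155.]
[ -5. -74. 149.]
[ -6. -62. 150.]
[-10. -64. 144.]
[-18. -65. 138.]
[-23. -62. 135.]
[-13. -57. 136.]
[  2. -62. 135.]
[  7. -94. 118.]
[ 19. -97. 117.]
[ 25. -58. 134.]
```

```bash
python3 - <<'E'
from plan import *
c=rows([pose(-.03,-.09,.24,5,-1),pose(-.03,.20,.26,20,1),pose(-.01,.24,.20,50,1)])
c=rows([pose(-.01,.177,.090,50,1)],cur=c)
E
```

```text
20 [[[-0.2,-0.3,-0.8],[-0.6,0,0],1],[[-0.1,-0.3,-0.9],[-0.6,0,0],1],[[-0.2,-0.2,-0.9],[-0.6,0,0],1],[[-0.1,-0.1,-0.9],[-0.6,0,0],1],[[-0.2,-0.1,-0.9],[-0.5,0,0],1],[[0,-1,0],[-0.2,0,0],1],[[0,-1,0],[-0.2,0,0],1],[[0,-1,0],[-0.3,0,0],1],[[0,-1,-0.1],[-0.2,0,0],1],[[0,-1,-0.1],[-0.3,0,0],1],[[0,-1,-0.1],[-0.2,0,0],1],[[0,-1,-0.2],[-0.3,0,0],1],[[0,-0.9,-0.2],[-0.2,0,0],1],[[0,-0.9,-0.2],[-0.3,0,0],1],[[0,-0.9,-0.3],[-0.2,0,0],1],[[0.1,-0.9,-0.3],[-0.3,0,0],1],[[0,-1,-0.4],[-0.2,0,0],1],[[0.2,-0.6,0.4],[-0.9,0,0],1],[[0.2,-0.7,0.4],[-0.9,0,0],1],[[0.2,-0.7,0.3],[-0.9,0,0],1]]
1 [[[0.2,-0.8,0.1],[-0.8,0,0],1]]
5 [[[0,-0.3,1],[0,0,0],1],[[0,-0.4,0.9],[0,0,0],1],[[0,-0.3,1],[0,0,0],1],[[0,-0.4,0.9],[0,0,0],1],[[0,-0.3,1],[0,0,0],1]]
```

>>> play_rows --plan '[[[-0.2,-0.3,-0.8],[-0.6,0,0],1],[[-0.1,-0.3,-0.9],[-0.6,0,0],1],[[-0.2,-0.2,-0.9],[-0.6,0,0],1],[[-0.1,-0.1,-0.9],[-0.6,0,0],1],[[-0.2,-0.1,-0.9],[-0.5,0,0],1],[[0,-1,0],[-0.2,0,0],1],[[0,-1,0],[-0.2,0,0],1],[[0,-1,0],[-0.3,0,0],1],[[0,-1,-0.1],[-0.2,0,0],1],[[0,-1,-0.1],[-0.3,0,0],1],[[0,-1,-0.1],[-0.2,0,0],1],[[0,-1,-0.2],[-0.3,0,0],1],[[0,-0.9,-0.2],[-0.2,0,0],1],[[0,-0.9,-0.2],[-0.3,0,0],1],[[0,-0.9,-0.3],[-0.2,0,0],1],[[0.1,-0.9,-0.3],[-0.3,0,0],1],[[0,-1,-0.4],[-0.2,0,0],1],[[0.2,-0.6,0.4],[-0.9,0,0],1],[[0.2,-0.7,0.4],[-0.9,0,0],1],[[0.2,-0.7,0.3],[-0.9,0,0],1]]'

```text
clock: 9.55
position: [0.5759, 0.1439, 0.2234]
tool_rot: [2.387, 0.001, -0.258]
force: [0.2, -0.4, -0.2]
grip_width: -0.0
finger_force: 0.0
```

>>> play_rows --plan '[[[0.2,-0.8,0.1],[-0.8,0,0],1],[[0,0,0],[0,0,0],1],[[0,0,0],[0,0,0],1]]'

```text
clock: 9.93
position: [0.5839, 0.1545, 0.2086]
tool_rot: [2.272, 0.001, -0.258]
force: [-0.5, 0.4, 0.8]
grip_width: -0.0003
finger_force: 0.0
```

```bash
python3 - <<'E'
from plan import *
s=bot.observe();print(s["qpos"].round(2),s["tool_rot"].round(3))
c=rows([pose(-.01,.177,.090,50,1)])
c=rows([flapw(1,t) for t in range(160,19,-10)],cur=c,umax=.5)
for n in("scene","top"):
  f=grab_frame(n);v,u=np.nonzero(f["depth"]>0);w=world(f,u,v);w[:,:2]-=B[:2];l=Rb.inv().apply(w)
  for s in(1,-1):
    for a in (.05,.06,.07,.08,.09,.1,.12,.14,.16):
      k=(abs(l[:,0])<.03)&(abs(s*l[:,1]-a)<.004)&(l[:,2]>.11)&(l[:,2]<.19)
      if k.any():print(n,s,a,np.percentile(l[k][:,2],[10,50,90]).round(3))
E
```

```text
[-0.74  0.9   0.23  1.32  0.39  1.6  -2.49] [ 2.272e+00  1.000e-03 -2.580e-01]
5 [[[0,-0.4,0.9],[0,0,0],1],[[0,-0.3,1],[0,0,0],1],[[0,-0.4,0.9],[0,0,0],1],[[0,-0.3,1],[0,0,0],1],[[0,-0.4,0.9],[0,0,0],1]]
20 [[[0,0.5,0],[0,0,0],1],[[0,0.5,-0.1],[0,0,0],1],[[0,0.3,-0.1],[0,0,0],1],[[0,0.3,0],[0,0,0],1],[[0,0.4,0],[0,0,0],1],[[0,0.3,0.1],[0,0,0],1],[[0,0.3,0.1],[0,0,0],1],[[0,0.2,0.2],[0,0,0],1],[[0,0.3,0.2],[0,0,0],1],[[0,0.2,0.2],[0,0,0],1],[[0,0.1,0.3],[0,0,0],1],[[0,0.4,0.3],[0,0,0],1],[[0,0.3,0.4],[0,0,0],1],[[0,0,0.1],[0.4,0,0],1],[[0,0.1,0.1],[0.4,0,0],1],[[0,0,0.1],[0.3,0,0],1],[[0,0,0.1],[0.4,0,0],1],[[0,0.1,0.1],[0.4,0,0],1],[[0,0,0.1],[0.4,0,0],1],[[0,0,0.1],[0.4,0,0],1]]
2 [[[0,0.1,0.1],[0.4,0,0],1],[[0,0,0.1],[0.4,0,0],1]]
scene 1 0.12 [0.112 0.114 0.116]
scene 1 0.14 [0.121 0.123 0.124]
scene 1 0.16 [0.129 0.132 0.133]
scene -1 0.06 [0.132 0.135 0.137]
scene -1 0.08 [0.124 0.125 0.127]
scene -1 0.09 [0.119 0.119 0.122]
scene -1 0.1 [0.114 0.115 0.115]
top 1 0.12 [0.111 0.113 0.115]
top 1 0.14 [0.118 0.121 0.124]
top 1 0.16 [0.126 0.13  0.134]
top -1 0.06 [0.13  0.134 0.137]
top -1 0.07 [0.125 0.128 0.13 ]
top -1 0.08 [0.12  0.123 0.126]
top -1 0.09 [0.114 0.118 0.12 ]
top -1 0.1 [0.111 0.113 0.117]
```

>>> play_rows --plan '[[[0,0,0],[0,0,0.8],1],[[0,0,0],[0,0,0.7],1]]'

```text
clock: 10.28
position: [0.5842, 0.1543, 0.2102]
tool_rot: [2.289, -0.174, -0.408]
force: [-0.3, -0.8, -1.3]
grip_width: -0.0
finger_force: 0.0
```

```bash
python3 - <<'E'
from plan import *
s=bot.observe();print(s["qpos"].round(2),s["tool_rot"].round(3))
Z=Ro.from_rotvec([0,0,.225])
g=lambda P:(P[0],P[1]*Z)
c=rows([g(pose(-.01,.177,.090,50,1))])
c=rows([g(flapw(1,t)) for t in range(160,19,-10)],cur=c,umax=.5)
E
```

```text
[-0.93  0.97  0.61  1.34  0.15  1.52 -2.51] [ 2.289 -0.174 -0.408]
5 [[[-0.1,-0.3,1],[0,0,0],1],[[-0.1,-0.4,0.9],[0,0,0],1],[[-0.1,-0.3,1],[0,0,0],1],[[-0.1,-0.4,0.9],[0,0,0],1],[[0,-0.3,1],[0,0,0],1]]
20 [[[0.1,0.5,-0.1],[0,0,0],1],[[0.1,0.4,0],[0,0,0],1],[[0.1,0.3,-0.1],[0,0,0],1],[[0,0.3,-0.1],[0,0,0],1],[[0.1,0.3,0],[0,0,0],1],[[0.1,0.3,0.1],[0,0,0],1],[[0,0.3,0.1],[0,0,0],1],[[0.1,0.3,0.2],[0,0,0],1],[[0.1,0.2,0.2],[0,0,0],1],[[0,0.2,0.3],[0,0,0],1],[[0,0.1,0.3],[0,0,0],1],[[0.1,0.4,0.3],[0,0,0],1],[[0.1,0.3,0.3],[0,0,0],1],[[0,0,0.1],[0.4,-0.1,0],1],[[0,0.1,0.1],[0.3,-0.1,0],1],[[0,0,0.1],[0.4,-0.1,0],1],[[0,0,0.1],[0.4,-0.1,0],1],[[0,0.1,0.1],[0.4,-0.1,0],1],[[0,0,0.1],[0.3,0,0],1],[[0,0,0.1],[0.4,-0.1,0],1]]
2 [[[0,0.1,0.1],[0.4,-0.1,0],1],[[0.1,0,0.1],[0.4,-0.1,0],1]]
```

>>> play_rows --plan '[[[0,0,0],[0,0,-1],1],[[0,0,0],[0,0,-1],1],[[0,0,0],[0,0,-1],1],[[0,0,0],[0,0,-1],1]]'

```text
clock: 10.78
position: [0.584, 0.1547, 0.2101]
tool_rot: [2.311, 0.286, -0.005]
force: [0.0, -0.4, -0.7]
grip_width: -0.0004
finger_force: 0.0
```

```bash
python3 - <<'E'
from plan import *
s=bot.observe();print(s["qpos"].round(2),s["tool_rot"].round(3))
Z=Ro.from_rotvec([0,0,-.375])
g=lambda P:(P[0],P[1]*Z)
c=rows([g(pose(-.01,.177,.090,50,1))])
c=rows([g(flapw(1,t)) for t in range(160,19,-10)],cur=c,umax=.5)
E
```

```text
[-0.85  0.93  0.44  1.33  0.27  1.55 -2.  ] [ 2.311  0.286 -0.005]
5 [[[0.1,-0.3,1],[0,0,0],1],[[0.1,-0.3,0.9],[0,0,0],1],[[0.2,-0.4,1],[0,0,0],1],[[0.1,-0.3,0.9],[0,0,0],1],[[0.2,-0.4,1],[0,0,0.1],1]]
20 [[[-0.2,0.5,-0.1],[0,0,0],1],[[-0.2,0.4,0],[0,0,0],1],[[-0.1,0.3,-0.1],[0,0,0],1],[[-0.1,0.3,-0.1],[0,0,0],1],[[-0.1,0.3,0],[0,0,0],1],[[-0.2,0.3,0.1],[0,0,0],1],[[-0.1,0.3,0.1],[0,0,0],1],[[-0.1,0.2,0.2],[0,0,0],1],[[0,0.3,0.2],[0,0,0],1],[[-0.1,0.1,0.3],[0,0,0],1],[[-0.1,0.2,0.3],[0,0,0],1],[[-0.1,0.3,0.3],[0,0,0],1],[[-0.1,0.3,0.3],[0,0,0],1],[[0,0,0.1],[0.4,0.1,0],1],[[0,0.1,0.1],[0.3,0.1,0],1],[[-0.1,0,0.1],[0.4,0.2,-0.1],1],[[0,0.1,0.2],[0.5,0.2,0],1],[[0,0,0.1],[0.5,0.2,0],1],[[0,0,0.1],[0.4,0.1,0],1],[[0,0.1,0.1],[0.4,0.2,0],1]]
2 [[[0,0,0.2],[0.3,0.1,0],1],[[0,0,-0.1],[0,0,0],1]]
```

q7 now has margin. Next I'll fold the left flap.

>>> play_rows --plan '[[[0.1,-0.3,1],[0,0,0],1],[[0.1,-0.3,0.9],[0,0,0],1],[[0.2,-0.4,1],[0,0,0],1],[[0.1,-0.3,0.9],[0,0,0],1],[[0.2,-0.4,1],[0,0,0],1],[[0,0,0],[0,0,0],1],[[-0.2,0.5,-0.1],[0,0,0],1],[[-0.2,0.4,0],[0,0,0],1],[[-0.1,0.3,-0.1],[0,0,0],1],[[-0.1,0.3,-0.1],[0,0,0],1],[[-0.1,0.3,0],[0,0,0],1],[[-0.2,0.3,0.1],[0,0,0],1]]'

```text
clock: 12.28
position: [0.5587, 0.0635, 0.1433]
tool_rot: [2.307, 0.284, -0.007]
force: [0.5, 0.7, -0.8]
grip_width: -0.0001
finger_force: 0.3
```

>>> play_rows --plan '[[[-0.1,0.3,0.1],[0,0,0],1],[[-0.1,0.2,0.2],[0,0,0],1],[[0,0.3,0.2],[0,0,0],1],[[-0.1,0.1,0.3],[0,0,0],1],[[-0.1,0.2,0.3],[0,0,0],1],[[-0.1,0.3,0.3],[0,0,0],1],[[-0.1,0.3,0.3],[0,0,0],1],[[0,0,0.1],[0.4,0.1,0],1],[[0,0.1,0.1],[0.3,0.1,0],1],[[-0.1,0,0.1],[0.4,0.2,-0.1],1],[[0,0.1,0.2],[0.5,0.2,0],1],[[0,0,0.1],[0.5,0.2,0],1],[[0,0,0.1],[0.4,0.1,0],1],[[0,0.1,0.1],[0.4,0.2,0],1],[[0,0,0],[0,0,0],1]]'

```text
clock: 14.15
position: [0.5404, -0.0157, 0.1406]
tool_rot: [2.768, 0.155, 0.095]
force: [0.3, -0.4, 0.3]
grip_width: 0.0003
finger_force: 0.0
```

```bash
cat > chk.py <<'E'
from plan import *
for n in("scene","top"):
  f=grab_frame(n);v,u=np.nonzero(f["depth"]>0);w=world(f,u,v);w[:,:2]-=B[:2];l=Rb.inv().apply(w)
  for s in(1,-1):
    for a in (.05,.06,.08,.1,.12,.14,.16):
      k=(abs(l[:,0])<.03)&(abs(s*l[:,1]-a)<.004)&(l[:,2]>.11)&(l[:,2]<.19)
      if k.any():print(n,s,a,np.percentile(l[k][:,2],[10,50,90]).round(3))
E
python3 chk.py
```

```text
scene 1 0.05 [0.13  0.132 0.133]
scene 1 0.06 [0.129 0.132 0.184]
scene 1 0.08 [0.12  0.125 0.17 ]
scene 1 0.1 [0.112 0.116 0.172]
scene 1 0.12 [0.163 0.17  0.18 ]
scene 1 0.14 [0.175 0.182 0.189]
scene 1 0.16 [0.188 0.189 0.19 ]
scene -1 0.05 [0.136 0.138 0.14 ]
scene -1 0.06 [0.132 0.135 0.137]
scene -1 0.08 [0.125 0.126 0.126]
scene -1 0.1 [0.113 0.115 0.116]
top 1 0.05 [0.13  0.131 0.134]
top 1 0.06 [0.128 0.132 0.147]
top 1 0.08 [0.12  0.155 0.183]
top 1 0.1 [0.111 0.113 0.169]
top -1 0.06 [0.13  0.134 0.137]
top -1 0.08 [0.12  0.123 0.125]
top -1 0.1 [0.111 0.113 0.116]
```

```bash
cat >> plan.py <<'E'
def lidw(th,rho,y=0):
    t=np.radians(th);C=np.array([.075,.113])+rho*np.array([-np.cos(t),np.sin(t)])+.002*np.array([np.sin(t),np.cos(t)])
    return pose(C[0]+.011,y,C[1],0,1)
E
python3 - <<'E'
from plan import *
c=rows([pose(-.01,.08,.30,0,1),pose(.06,.04,.32,0,1),pose(.175,0,.32,0,1),pose(.175,0,.24,0,1)])
c=rows([lidw(t,.14) for t in range(112,24,-8)],cur=c,umax=.6)
E
```

```text
19 [[[-0.2,0.3,-0.9],[0.4,0.1,0.4],1],[[-0.1,0.3,-1],[0.4,0.1,0.4],1],[[-0.1,0.2,-1],[0.4,0.1,0.4],1],[[-0.1,0.2,-1],[0.4,0.1,0.3],1],[[0,0.1,-1],[0.3,0.1,0.4],1],[[0,0.1,-0.9],[0.4,0,0.3],1],[[0,0.1,-1],[0.3,0.1,0.4],1],[[0.9,0.5,-0.3],[0,0,0],1],[[0.9,0.5,-0.2],[0,0,0],1],[[1,0.5,-0.3],[0,0,0],1],[[0.9,0.3,0],[0,0,0],1],[[0.9,0.3,0],[0,0,0],1],[[0.9,0.3,0],[0,0,0],1],[[0.9,0.4,0],[0,0,0],1],[[1,0.3,0.1],[0,0,0],1],[[0,0,0.8],[0,0,0],1],[[0,0,0.8],[0,0,0],1],[[0,0,0.8],[0,0,0],1],[[0,0,0.8],[0,0,0],1]]
20 [[[-0.5,0,0],[0,0,0],1],[[-0.5,0,-0.1],[0,0,0],1],[[-0.4,0,0],[0,0,0],1],[[-0.4,0,-0.1],[0,0,0],1],[[-0.3,0,-0.2],[0,0,0],1],[[-0.4,0,-0.1],[0,0,0],1],[[-0.4,0,0],[0,0,0],1],[[-0.4,0,0],[0,0,0],1],[[-0.4,0,-0.1],[0,0,0],1],[[-0.4,0,0],[0,0,0],1],[[-0.4,0,0.1],[0,0,0],1],[[-0.4,0,0.1],[0,0,0],1],[[-0.3,0,0.1],[0,0,0],1],[[-0.4,0,0.1],[0,0,0],1],[[-0.4,0,0.1],[0,0,0],1],[[-0.6,0,0.4],[0,0,0],1],[[-0.3,0,0.2],[0,0,0],1],[[-0.4,0,0.3],[0,0,0],1],[[-0.5,0,0.5],[0,0,0],1],[[-0.2,0,0.3],[0,0,0],1]]
1 [[[-0.3,0,0.4],[0,0,0],1]]
```

>>> play_rows --plan '[[[-0.2,0.3,-0.9],[0.4,0.1,0.4],1],[[-0.1,0.3,-1],[0.4,0.1,0.4],1],[[-0.1,0.2,-1],[0.4,0.1,0.4],1],[[-0.1,0.2,-1],[0.4,0.1,0.3],1],[[0,0.1,-1],[0.3,0.1,0.4],1],[[0,0.1,-0.9],[0.4,0,0.3],1],[[0,0.1,-1],[0.3,0.1,0.4],1],[[0.9,0.5,-0.3],[0,0,0],1],[[0.9,0.5,-0.2],[0,0,0],1],[[1,0.5,-0.3],[0,0,0],1],[[0.9,0.3,0],[0,0,0],1],[[0.9,0.3,0],[0,0,0],1],[[0.9,0.3,0],[0,0,0],1],[[0.9,0.4,0],[0,0,0],1],[[1,0.3,0.1],[0,0,0],1],[[0,0,0],[0,0,0],1]]'

```text
clock: 16.25
position: [0.699, -0.1334, 0.3309]
tool_rot: [3.134, -0.002, -0.265]
force: [-0.0, 0.8, 0.4]
grip_width: -0.0001
finger_force: 0.0
```

```bash
python3 - <<'E'
from plan import *
s=bot.observe();print(s["qpos"].round(2),s["tool_rot"].round(3),s["force"].round(1))
t=s["position"]+[0,0,-.014];t[:2]-=B[:2];print("tip box",Rb.inv().apply(t).round(4))
f=grab_frame("top");v,u=np.nonzero(f["depth"]>0);w=world(f,u,v);w[:,:2]-=B[:2];l=Rb.inv().apply(w)
k=(l[:,1]>.05)&(l[:,1]<.1)&(l[:,0]>.08)&(l[:,2]>.15)&(l[:,2]<.27);q=l[k];print("lid",k.sum(),np.arctan2(np.median(q[:,2]-.113),-np.median(q[:,0]-.075)),q[:,0].max(),q[:,2].max())
E
python3 chk.py
```

```text
[-0.09  0.63  0.35  1.24 -0.21  1.3  -1.58] [ 3.134e+00 -2.000e-03 -2.650e-01] [-0.   0.8  0.4]
tip box [0.1759 0.0011 0.3169]
lid 354 1.8983080899878741 0.12940852090206445 0.26410004615526145
scene 1 0.05 [0.134 0.134 0.135]
scene 1 0.06 [0.13  0.133 0.137]
scene 1 0.08 [0.12  0.123 0.127]
scene 1 0.1 [0.111 0.114 0.116]
scene -1 0.05 [0.135 0.136 0.139]
scene -1 0.06 [0.133 0.136 0.137]
scene -1 0.08 [0.124 0.124 0.125]
scene -1 0.1 [0.115 0.116 0.117]
top 1 0.1 [0.111 0.112 0.115]
```

Both flaps are folded and holding at about 0.5. I'll go behind the lid and swing it over.

>>> play_rows --plan '[[[0,0,0.8],[0,0,0],1],[[0,0,0.8],[0,0,0],1],[[0,0,0.8],[0,0,0],1],[[0,0,0.8],[0,0,0],1],[[-0.5,0,0],[0,0,0],1],[[-0.5,0,-0.1],[0,0,0],1],[[-0.4,0,0],[0,0,0],1],[[-0.4,0,-0.1],[0,0,0],1],[[-0.3,0,-0.2],[0,0,0],1],[[-0.4,0,-0.1],[0,0,0],1],[[-0.4,0,0],[0,0,0],1],[[-0.4,0,0],[0,0,0],1]]'

```text
clock: 17.9
position: [0.6182, -0.112, 0.2647]
tool_rot: [3.135, -0.004, -0.265]
force: [1.8, -0.2, 0.8]
grip_width: -0.0002
finger_force: 0.5
```

>>> play_rows --plan '[[[-0.4,0,-0.1],[0,0,0],1],[[-0.4,0,0],[0,0,0],1],[[-0.4,0,0.1],[0,0,0],1],[[-0.4,0,0.1],[0,0,0],1],[[-0.3,0,0.1],[0,0,0],1],[[-0.4,0,0.1],[0,0,0],1],[[-0.4,0,0.1],[0,0,0],1],[[0,0,0],[0,0,0],1]]'

```text
clock: 18.9
position: [0.553, -0.0943, 0.2543]
tool_rot: [3.135, -0.003, -0.265]
force: [0.4, -0.4, 0.5]
grip_width: -0.0004
finger_force: 0.0
```

```bash
cat > lid.py <<'E'
from plan import *
s=bot.observe();print(s["qpos"].round(2),s["force"].round(1))
t=s["position"]+[0,0,-.014];t[:2]-=B[:2];print("tip box",Rb.inv().apply(t).round(4))
for n in("top","scene"):
  f=grab_frame(n);v,u=np.nonzero(f["depth"]>0);w=world(f,u,v);w[:,:2]-=B[:2];l=Rb.inv().apply(w)
  for lo,hi in((-.1,-.05),(.05,.1)):
    for x in(.06,.04,.02,0,-.03,-.06,-.075):
      k=(l[:,1]>lo)&(l[:,1]<hi)&(abs(l[:,0]-x)<.003)&(l[:,2]>.1)&(l[:,2]<.28)
      if k.any():print(n,lo,x,k.sum(),np.median(l[k][:,2]).round(3),"ang",np.arctan2(np.median(l[k][:,2])-.115,.075-x).round(2))
E
python3 lid.py
```

```text
[-0.2   0.43  0.35  1.78 -0.17  0.96 -1.62] [ 0.4 -0.4  0.5]
tip box [0.0247 0.0009 0.2403]
top 0.05 0.06 17 0.145 ang 1.11
top 0.05 0.04 18 0.186 ang 1.11
top 0.05 0.02 55 0.126 ang 0.2
top 0.05 0 32 0.12 ang 0.07
top 0.05 -0.03 31 0.12 ang 0.05
top 0.05 -0.06 14 0.116 ang 0.01
top 0.05 -0.075 28 0.108 ang -0.05
scene -0.1 0.06 36 0.15 ang 1.16
scene -0.1 0.04 36 0.19 ang 1.13
scene -0.1 0.02 42 0.231 ang 1.13
scene 0.05 0.06 59 0.15 ang 1.16
scene 0.05 0.04 72 0.188 ang 1.12
scene 0.05 0.02 80 0.227 ang 1.12
scene 0.05 0 27 0.123 ang 0.11
scene 0.05 -0.03 28 0.127 ang 0.11
scene 0.05 -0.06 3 0.113 ang -0.01
scene 0.05 -0.075 10 0.109 ang -0.04
```

```bash
python3 - <<'E'
from plan import *
c=rows([lidw(t,.145) for t in (58,50,42)],umax=.6)
c=rows([lidw(t,.147) for t in (34,26,20)],umax=.4,cur=c)
c=rows([lidw(t,.149) for t in (14,9,5)],umax=.3,cur=c)
E
```

```text
3 [[[-0.6,0,0.1],[0,0,0],1],[[-0.6,0,0.5],[0,0,0],1],[[-0.6,0,0.6],[0,0,0],1]]
6 [[[-0.3,0,0.3],[0,0,0],1],[[-0.3,0,0.2],[0,0,0],1],[[-0.2,0,0.4],[0,0,0],1],[[-0.2,0,0.3],[0,0,0],1],[[-0.1,0,0.3],[0,0,0],1],[[-0.2,0,0.3],[0,0,0],1]]
6 [[[-0.1,0,0.3],[0,0,0],1],[[-0.2,0,0.3],[0,0,0],1],[[0,0,0.2],[0,0,0],1],[[-0.1,0,0.3],[0,0,0],1],[[0,0,0.2],[0,0,0],1],[[0,0,0.2],[0,0,0],1]]
```

>>> play_rows --plan '[[[-0.6,0,0.1],[0,0,0],1],[[-0.6,0,0.5],[0,0,0],1],[[-0.6,0,0.6],[0,0,0],1],[[-0.3,0,0.3],[0,0,0],1],[[-0.3,0,0.2],[0,0,0],1]]'

```text
clock: 19.62
position: [0.4962, -0.0792, 0.2116]
tool_rot: [3.135, -0.004, -0.265]
force: [1.7, -1.9, 0.8]
grip_width: 0.0003
finger_force: 0.7
```

>>> play_rows --plan '[[[-0.2,0,0.4],[0,0,0],1],[[-0.2,0,0.3],[0,0,0],1],[[-0.1,0,0.3],[0,0,0],1],[[-0.2,0,0.3],[0,0,0],1]]'

```text
clock: 20.12
position: [0.4793, -0.0748, 0.1787]
tool_rot: [3.135, -0.005, -0.265]
force: [4.4, -0.3, 2.4]
grip_width: 0.0
finger_force: 1.6
```

>>> play_rows --plan '[[[-0.1,0,0.3],[0,0,0],1],[[-0.2,0,0.3],[0,0,0],1],[[0,0,0.2],[0,0,0],1]]'

```text
clock: 20.5
position: [0.4711, -0.0728, 0.1585]
tool_rot: [3.135, -0.002, -0.265]
force: [-2.4, 0.6, 3.5]
grip_width: 0.0
finger_force: 1.4
```

```bash
python3 lid.py
```

```text
[-0.21  0.44  0.31  2.08 -0.2   0.66 -1.61] [-2.4  0.6  3.5]
tip box [-0.06    0.0004  0.1445]
top -0.1 0.06 4 0.115 ang -0.02
top 0.05 0.06 25 0.117 ang 0.13
top 0.05 0.04 18 0.12 ang 0.14
top 0.05 0.02 16 0.126 ang 0.2
top 0.05 0 16 0.13 ang 0.2
top 0.05 -0.03 18 0.136 ang 0.2
top 0.05 -0.06 33 0.142 ang 0.2
top 0.05 -0.075 35 0.144 ang 0.19
scene -0.1 0.06 18 0.119 ang 0.25
scene -0.1 0.04 20 0.124 ang 0.24
scene -0.1 0.02 18 0.127 ang 0.22
scene -0.1 0 17 0.131 ang 0.21
scene -0.1 -0.03 20 0.137 ang 0.2
scene -0.1 -0.06 17 0.143 ang 0.2
scene -0.1 -0.075 14 0.146 ang 0.21
scene 0.05 0.06 24 0.119 ang 0.25
scene 0.05 0.04 26 0.123 ang 0.23
scene 0.05 0.02 28 0.126 ang 0.2
scene 0.05 0 29 0.13 ang 0.2
scene 0.05 -0.03 26 0.137 ang 0.2
scene 0.05 -0.06 35 0.144 ang 0.21
scene 0.05 -0.075 23 0.146 ang 0.2
```

>>> play_rows --plan '[[[-0.2,0,0],[0,0,0],1],[[-0.1,0,0.2],[0,0,0],1],[[-0.1,0,0.2],[0,0,0],1],[[0,0,0.1],[0,0,0],1],[[0,0,0],[0,0,0],1]]'

```text
clock: 21.22
position: [0.4619, -0.0703, 0.1462]
tool_rot: [3.135, -0.003, -0.265]
force: [0.5, -0.0, 0.6]
grip_width: -0.0004
finger_force: 0.5
```

>>> play_rows --plan '[[[0,0,0.1],[0,0,0],1],[[0,0,0.1],[0,0,0],1]]'

```text
clock: 21.48
position: [0.4621, -0.0704, 0.1414]
tool_rot: [3.135, -0.003, -0.265]
force: [-2.1, 0.5, 3.5]
grip_width: -0.0
finger_force: 1.3
```

>>> play_rows --plan '[[[0,0,0.1],[0,0,0],1],[[0,0,0],[0,0,0],1]]'

```text
clock: 21.72
position: [0.4622, -0.0704, 0.1389]
tool_rot: [3.135, -0.003, -0.265]
force: [-1.2, 1.0, 1.8]
grip_width: 0.0001
finger_force: 0.5
```

>>> play_rows --plan '[[[0,0,0.06],[0,0,0],1],[[0,0,0],[0,0,0],1]]'

```text
clock: 21.98
position: [0.4623, -0.0705, 0.1376]
tool_rot: [3.135, -0.004, -0.265]
force: [-2.1, 0.7, 5.6]
grip_width: -0.0002
finger_force: 2.7
```

>>> play_rows --plan '[[[0,0,0.06],[0,0,0],1],[[0,0,0],[0,0,0],1]]'

```text
clock: 22.22
position: [0.4622, -0.0704, 0.1362]
tool_rot: [3.135, -0.004, -0.265]
force: [-4.0, 0.8, 9.5]
grip_width: 0.0002
finger_force: 4.2
```

>>> play_rows --plan '[[[0,0,0.06],[0,0,0],1],[[0,0,0],[0,0,0],1]]'

```text
clock: 22.48
position: [0.4622, -0.0704, 0.1347]
tool_rot: [3.136, -0.003, -0.265]
force: [-4.3, 0.9, 9.5]
grip_width: 0.0
finger_force: 4.7
```

>>> play_rows --plan '[[[0,0,0.04],[0,0,0],1],[[0,0,0],[0,0,0],1]]'

```text
clock: 22.72
position: [0.4621, -0.0704, 0.1337]
tool_rot: [3.135, -0.003, -0.265]
force: [-3.6, 0.7, 8.3]
grip_width: -0.0004
finger_force: 4.1
```

>>> play_rows --plan '[[[0,0,0.04],[0,0,0],1],[[0,0,0],[0,0,0],1]]'

```text
clock: 22.98
position: [0.4621, -0.0704, 0.1325]
tool_rot: [3.135, -0.003, -0.265]
force: [-1.6, 1.5, 3.6]
grip_width: -0.0
finger_force: 1.5
```

>>> play_rows --plan '[[[0,0,0.04],[0,0,0],1],[[0,0,0],[0,0,0],1]]'

```text
clock: 23.22
position: [0.4625, -0.0705, 0.1315]
tool_rot: [3.135, -0.004, -0.265]
force: [0.4, 0.2, -1.2]
grip_width: -0.0002
finger_force: 0.0
```

>>> play_rows --plan '[[[0,0,0.04],[0,0,0],1],[[0,0,0],[0,0,0],1]]'

```text
clock: 23.48
position: [0.4624, -0.0705, 0.1305]
tool_rot: [3.135, -0.004, -0.265]
force: [-0.8, -0.2, -0.0]
grip_width: -0.0003
finger_force: 0.0
```

>>> play_rows --plan '[[[0,0,0.04],[0,0,0],1],[[0,0,0],[0,0,0],1]]'

```text
clock: 23.72
position: [0.4624, -0.0705, 0.1295]
tool_rot: [3.135, -0.004, -0.265]
force: [0.6, -0.6, 1.8]
grip_width: -0.0001
finger_force: 0.6
```

>>> play_rows --plan '[[[0,0,-0.5],[0,0,0],1],[[0,0,-1],[0,0,0],1],[[0,0,-1],[0,0,0],1],[[0,0,-1],[0,0,0],1],[[0,0,-1],[0,0,0],1],[[0,0,0],[0,0,0],1]]'

```text
clock: 24.48
position: [0.4627, -0.0698, 0.2441]
tool_rot: [3.137, -0.007, -0.265]
force: [0.6, 0.4, 0.5]
grip_width: 0.0002
finger_force: 0.0
```

```bash
python3 lid.py; python3 - <<'E'
from h import *
f=grab_frame("scene")
cv2.imwrite("pics/d.png",cv2.resize(f["pixels"][100:300,170:400,::-1],None,fx=3,fy=3))
E
```

```text
[-0.28  0.29  0.36  2.02 -0.13  0.85 -1.68] [0.6 0.4 0.5]
tip box [-0.0689  0.0011  0.2301]
top 0.05 0.06 13 0.115 ang 0.01
top 0.05 0.04 7 0.113 ang -0.05
top 0.05 0.02 9 0.116 ang 0.02
top 0.05 0 10 0.115 ang -0.0
top 0.05 -0.03 15 0.115 ang -0.0
top 0.05 -0.06 27 0.115 ang -0.0
top 0.05 -0.075 34 0.115 ang -0.0
scene -0.1 0.06 18 0.115 ang 0.01
scene -0.1 0.04 17 0.116 ang 0.02
scene -0.1 0.02 17 0.116 ang 0.02
scene -0.1 0 12 0.116 ang 0.01
scene -0.1 -0.03 14 0.116 ang 0.01
scene -0.1 -0.06 12 0.116 ang 0.01
scene -0.1 -0.075 15 0.116 ang 0.01
scene 0.05 0.06 22 0.116 ang 0.05
scene 0.05 0.04 17 0.116 ang 0.02
scene 0.05 0.02 19 0.115 ang 0.01
scene 0.05 0 21 0.115 ang 0.01
scene 0.05 -0.03 18 0.116 ang 0.01
scene 0.05 -0.06 17 0.116 ang 0.01
scene 0.05 -0.075 17 0.115 ang 0.0
```

View pics/d.png

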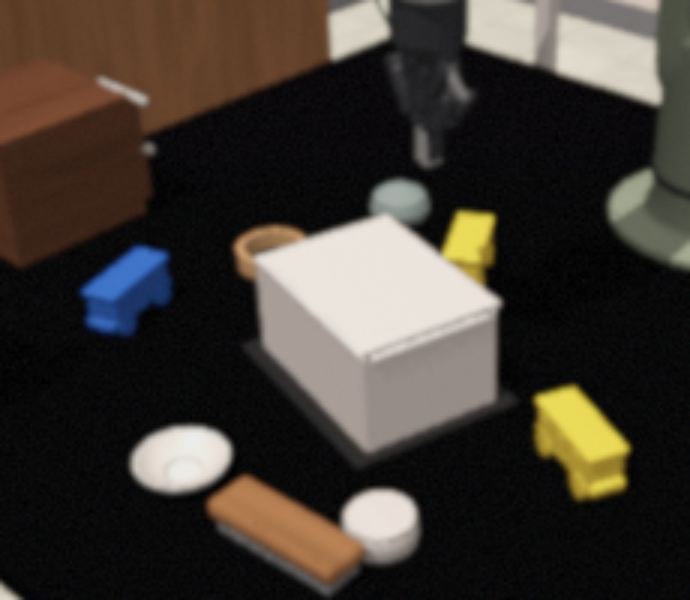

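The lid is level and stays shut, with the hand clear at (425,150) and the bystanders in place.

```bash
python3 -c "
from workcell import bot
print(bot.job_done())"
```

```text
the job is handed in; nothing more can be done
None
```

The box is closed and the job is handed in: both end flaps were folded in first, then the lid was pressed until the force fell away at the catch, and it stays shut at about 0.01 rad with the hand clear. The highest push reading was about 10 N (sampled between steps), and the last picture shows the bystanders in view unmoved.

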